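# Swing the warming lamp over the tall starter jar

### The job

The starter in the tallest of the three lidded jars needs warmth: with one fingertip, push the warming lamp's bar sideways round its post until the shade hangs centred over that jar. Only then press the switch on top of the post right down and let go of it, leaving the lamp where it is. Grip and lift nothing, keep off the shade, and leave the jars and everything else standing where they are.

Things in the scene. Friction and masses are not known exactly. Their poses are not given: they have to be found in the camera images.
- lamp_arm (a joint): swing of the warming lamp's bar about its upright post, rad, range -1.9 to 1.9; 0 = bar pointing along the -x axis of lamp, growing counter-clockwise seen from above. It is stiff: it takes about 0.12 N m to turn (1.2 N at 100 mm from the post), has no spring and stays where it is left.
- lamp: the lamp's fixed stand: round dark foot 150 mm across and 20 mm high, steel post 26 mm across, with the bar's hub (44 mm across, heights 228 to 262 mm) and the switch on top. Cannot be moved. Origin: under the post, on the table; z up.
- pivot (a point): point on the post's axis at the mid-height of the bar, 245 mm above the table.
- shade_centre (a point): centre of the lower rim of the lamp's round white shade, 180 mm out from the post axis, 177 mm above the table. The shade is 80 mm across at its rim (heights 177 to 185 mm), narrowing upwards to a 24 mm neck at the bar; do not touch it.
- cheek_left: left side half (seen from the post looking outward) of the lamp's straight level aluminium bar: 14 mm wide in all, 16 mm high (heights 237 to 253 mm), from 20 to 190 mm out from the post axis. Push it 50 to 120 mm out, where a finger beside it may reach down to 200 mm above the table. Origin: the pivot; the bar runs along -x. Pushing this half turns the bar clockwise (joint falls).
- cheek_right: the other side half of the bar, the right half seen from the pivot looking outward; same sizes, origin and axes. Pushing on it turns the bar counter-clockwise (joint grows). Touching both halves at once with the fingers counts as gripping.
- switch (a joint): travel of the lamp's push switch, m: 0 = up, 0.006 = right down. Springs back; right down takes 4 N.
- switch_top (a point): centre of the top of the switch, a black round cap 32 mm across on the post's axis, pressed straight down. It does not turn with the bar.
- jar_tall: the tallest of three lidded cream stoneware jars, 145 mm high, body 84 mm across, wooden lid 88 mm across and flat on top; loose, 0.42 to 0.84 kg. Origin: centre of its underside, z up. The three stand in any order around the robot's side of the lamp, about 180 mm from the post axis.
- jar_mid: middle jar, 105 mm high, otherwise alike. Origin: centre of its underside. Leave alone.
- jar_low: lowest jar, 80 mm high, otherwise alike. Origin: centre of its underside. Leave alone.
- tumbler: empty glass tumbler behind the lamp, 72 mm across, 90 mm high. Origin: centre of its underside. Leave alone.
- bowl: white bowl 140 mm across, 60 mm high. Origin: centre of its underside. Leave alone.
- mug: blue mug, 76 mm across, 90 mm high. Origin: centre of its underside. Leave alone.
- spatula: spatula lying on the table along its x axis. Leave alone.
- spare_lid: spare wooden jar lid lying flat, 88 mm across, 12 mm thick. Origin: centre of its underside. Leave alone.
- lamp_shade: the lamp's shade itself (sizes under shade_centre), fixed to the bar's outer end. Origin: on the bar's mid-line, 180 mm out from the post axis, 245 mm above the table. Do not touch.
Mind the look-alikes: they are no part of the job. Leave any turquoise look-alike of the jar_tall alone.

How it is judged:
By the outcome, as a careful person would: the job done as asked, in the order asked, and still so for the second after the job is handed in, with the robot touching nothing.
It also fails if it takes over 51 s, if anything falls off the work surface, if the arm or the gripper's body presses on something with over 40 N, if the wrist force passes 120 N, or if a joint passes its speed limit or range.

### The arm

A 6-joint arm with a two-finger parallel gripper is mounted at the origin on the work surface. World frame = base frame: x ahead of the robot, y to its left, z up, the work surface at z = 0. Lengths are in mm, angles in rad, forces in N, time in s.
With the tool pointing down it reaches from about 400 to 925 mm from the base axis. Payload 12.5 kg.
Tool frame: the origin (TCP) lies at the very end of the fingers, on their centre line; the grasp point (between the pads) lies 19 mm behind it; z points along the fingers, y is the direction in which the jaws open and shut (so a half turn about z gives the same grasp; the last joint's range is limited). The gripper opens to 95 mm and grips with 3 to 60 N. Pads are 20 mm wide; open, the fingers measure 119 mm over their backs; the gripper's body (75 mm by 180 mm) begins 59 mm behind the grasp point.
Start: joints at [-1.329, 0.491, 1.559, -0, 1.092, -0.106], TCP at [213.042, -587.588, 214.661] pointing down, gripper open.
Joint ranges: [-3.1, 3.1], [-0.84, 2.19], [0.05, 2.79], [-1.13, 4.28], [0.06, 2.93], [-2.69, 2.69]. Speed limits (rad/s): [2.22, 2.22, 2.79, 3.14, 3.14, 3.14].

### API

Orientations are given as [roll, pitch, yaw] about the fixed x, y, z axes, in that order (R = Rz(yaw) Ry(pitch) Rx(roll)).
In Python, from cell import env gives the robot as it stands.
- The arm moves only by the shell command python3 -m pendant 'ROWS'. ROWS is JSON, a list that holds one entry, the list of rows, each a list of 5 numbers: the opening, from 0 (shut) to 1 (fully open), then the shift along the tool's x, y, z in m, then the turn about the tool's z in rad. A call has exactly 8 rows; each row is the pose to reach, as a shift and turn from the pose commanded when the call began, along the tool's axes at that moment; what a row does not reach only later rows make up. A row lasts 1/10 s, in which the tool goes at most 50 mm and 8.59 degrees, less where a joint would pass 70% of its speed; a pose out of reach is approached as far as the arm can. A call with a gripper value outside its range is refused whole. The fingers move at their own pace and stop on an object; the grip force is fixed at half the most. Time passes only in rows, so rows that repeat a pose let the fingers close, or fill a call up. It gives the time, the measured TCP pose, the force and the opening at its end, in the units of the state.
- env.state(): the state, without advancing time (a new reading comes with each control period).
- env.read_camera(name): name is "scene" or "top" or "wrist"; returns a dict with "image" (384x512x3 uint8, blue, green, red), "range_z" (384x512 float32, mm along the optical axis (not along the pixel's ray), 0 where there is no reading), "fx", "fy", "cx", "cy" (pixels), "rvec" (rotation vector, rad) and "tvec" (3), from world to camera coordinates, as OpenCV has them; the wrist camera has in their place "tool_from_camera" (4x4, takes a point from camera to tool coordinates, whose origin is the TCP and whose axes are the flange's). Camera axes: x right, y down, z forward; pixel columns grow to the right and rows downward; lengths in mm; the calibration is good to about 2 mm. A picture is of the moment at which its call begins: read the wrist's pose just before it.
- env.job_done(): hands the job in, once; it reports no verdict.
The state is a dict: "t": time; "joints": joint angles; "qvel": joint speeds; "tau": joint torques, N m; "eef_pos": TCP position; "tcp_rot": TCP orientation; "ft_force": force on the tool from outside, world axes, zero at the start; "moment": the same for the moment, N m; "opening": opening from 0.0 (shut) to 1.0 (fully open).
Only numpy, scipy, OpenCV 4.12 (cv2) and the standard library are available. Lean on these libraries where they do the work, as an engineer would, in place of code of your own. Each camera call takes 0.05 s, during which the arm holds its last target. There are 200 camera calls.

## Working session

There is one attempt and no reset: what is moved stays moved. The work goes in short steps, Python scripts to look and compute and a shell command to move; the robot and the scene stay as the last step left them, time stands still between calls to the robot, and variables do not carry over. Pictures are saved under pics/ and viewed, about 8 in all and at most 12, crops included, and the job is handed in when it is done.

```bash
mkdir -p pics; cat > h.py <<'E'
import numpy as np, cv2
from cell import env
def grab(n):
    c=env.read_camera(n); return c
def cloud(c):
    R,_=cv2.Rodrigues(np.array(c["rvec"],float)); t=np.array(c["tvec"],float).ravel()
    z=c["range_z"].astype(float); v,u=np.mgrid[:z.shape[0],:z.shape[1]]
    P=np.stack([(u-c["cx"])/c["fx"]*z,(v-c["cy"])/c["fy"]*z,z],-1)
    W=(P-t)@R
    W[z<=0]=np.nan
    return W
E
python3 - <<'E'
from h import *
s=env.state(); print(s)
for n in("top","scene"):
    c=grab(n); cv2.imwrite(f"pics/{n}0.png",c["image"]); W=cloud(c); np.savez(f"{n}0.npz",W=W,img=c["image"])
    R,_=cv2.Rodrigues(np.array(c["rvec"],float)); print(n,-R.T@np.array(c["tvec"]).ravel(),c["fx"])
E
```

```text
{'t': 0.0, 'joints': array([-1.32862079e+00,  4.91533984e-01,  1.55943916e+00,  1.66715970e-05,
        1.09170064e+00, -1.05601653e-01]), 'qvel': array([ 0.00014423, -0.00078833, -0.00013367, -0.0003444 , -0.00153673,
        0.00029138]), 'tau': array([-1.25254686e-03, -6.12647796e+01, -2.58185077e+01,  6.91811275e-02,
        4.82342835e-02, -9.47734861e-05]), 'eef_pos': array([ 212.97209795, -587.34065271,  214.08118121]), 'tcp_rot': array([-3.14051910e+00, -1.28661371e-04,  3.47769425e-01]), 'ft_force': array([-0.72642609, -0.51004934, -0.43153895]), 'moment': array([0.03028916, 0.00465572, 0.02835945]), 'opening': 1.0014765241294472}
top [ 436.53413138   15.61634429 1521.67556521] 376.28247920507715
scene [1217.02265092   35.42597245 1176.09174556] 394.55031960766155
```

View pics/top0.png

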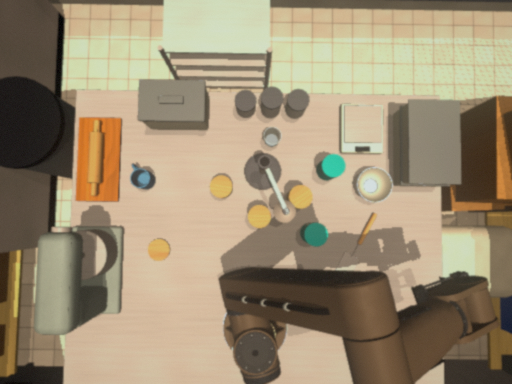

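View pics/scene0.png

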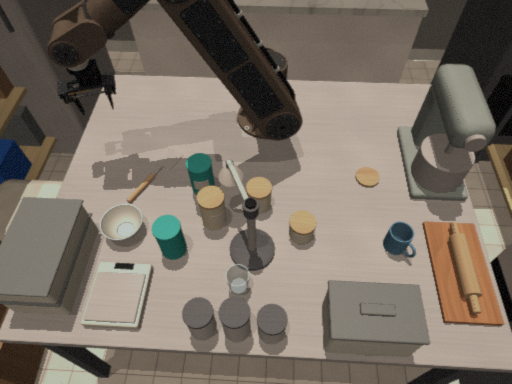

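The top view shows wooden-lid jars at (221,186), (259,216) and (301,196). The spare lid is at (159,249), the turquoise look-alikes at (330,166) and (315,234), the switch at about (263,160), and the shade at (283,208). Next I measure the heights.

```bash
cat > m.py <<'E'
from h import *
def circ(P): # algebraic circle fit
    A=np.c_[2*P,np.ones(len(P))]; x=np.linalg.lstsq(A,(P**2).sum(1),rcond=None)[0]
    return x[:2],np.sqrt(x[2]+x[:2]@x[:2])
def lids(W,img):
    hsv=cv2.cvtColor(img,cv2.COLOR_BGR2HSV)
    m=cv2.inRange(hsv,(12,90,110),(28,255,255)); 
    n,l,s,ce=cv2.connectedComponentsWithStats(m)
    for i in range(1,n):
        if s[i,4]<100: continue
        p=W[l==i]; p=p[~np.isnan(p[:,0])]; zt=np.percentile(p[:,2],80)
        q=p[abs(p[:,2]-zt)<5]; 
        c,r=cv2.minEnclosingCircle(q[:,:2].astype(np.float32))
        print("lid",ce[i].round(),s[i,4],"z",zt.round(1),"mean",q.mean(0).round(1),"enc",np.round(c,1),round(r,1))
E
python3 - <<'E'
from m import *
for n in("top","scene"):
    d=np.load(n+"0.npz"); W,img=d["W"],d["img"]; print(n); lids(W,img)
    r=W.reshape(-1,3); 
    print("table z",np.nanmedian(r[(abs(r[:,2])<30)][:,2]))
    # lamp: region
    for (lo,hi) in((262,285),(234,258),(170,200)):
        k=(W[...,2]>lo)&(W[...,2]<hi)&(W[...,0]>430)&(W[...,0]<760)&(abs(W[...,1])<250)
        p=W[k]; v,u=np.nonzero(k); 
        if len(p): print(lo,len(p),p.mean(0).round(1),p.min(0).round(1),p.max(0).round(1),"px",u.min(),u.max(),v.min(),v.max())
im=[]
d=np.load("top0.npz")["img"][120:260,190:350]; e=np.load("scene0.npz")["img"][140:280,160:340]
a=cv2.resize(d,None,fx=3.5,fy=3.5,interpolation=3); b=cv2.resize(e,(int(180*3.5*0.38)*1,int(140*3.5*0.38)))
cv2.imwrite("pics/crop_scene.png",cv2.resize(e,(720,560),interpolation=3))
E
```

```text
top
lid [502. 151.] 1319 z -81.7 mean [  735.7 -1057.2   -83.1] enc [  755.8 -1051.4] 224.6
lid [ 98. 159.] 3641 z 52.3 mean [660.1 631.   52.9] enc [661.2 639.6] 149.4
lid [221. 186.] 434 z 82.9 mean [553.3 140.2  81.5] enc [552.8 140.6] 43.7
lid [300. 196.] 481 z 147.8 mean [ 515.4 -158.1  146.2] enc [ 514.9 -157.8] 43.6
lid [467. 205.] 432 z -413.9 mean [  517.8 -1088.2  -414.9] enc [  545.2 -1108.1] 116.4
lid [259. 216.] 464 z 107.7 mean [440.4  -7.7 106.3] enc [440.7  -7.6] 43.5
lid [367. 228.] 187 z 20.6 mean [ 400.5 -442.2   19.2] enc [ 396.9 -440.8] 68.6
lid [500. 219.] 359 z -582.5 mean [  445.9 -1364.4  -583.7] enc [  442.2 -1367.4] 73.9
lid [158. 249.] 402 z 15.1 mean [301.2 388.7  13.6] enc [301.5 389.2] 43.8
lid [ 11. 315.] 1544 z -581.5 mean [-118.9 1334.3 -582.5] enc [-104.1 1333.9] 339.1
lid [371. 310.] 1264 z 776.4 mean [ 257.8 -218.6  775. ] enc [ 257.2 -219.5] 52.3
lid [480. 304.] 367 z 530.3 mean [ 216.2 -581.3  528.5] enc [ 214.4 -583. ] 39.9
lid [246. 322.] 247 z 265.2 mean [ 94.7  27.5 263.9] enc [96.6 28. ] 34.3
lid [228. 333.] 125 z 15.8 mean [-19.6 105.4  14
[... 885 characters left out ...]
02.6 384.9] 44.3
lid [140. 187.] 140 z 19.4 mean [ 403.1 -444.    17.9] enc [ 400.6 -440.4] 68.5
lid [258. 187.] 410 z 105.3 mean [443.2 -11.  103.7] enc [441.  -10.7] 44.0
lid [210. 197.] 468 z 145.3 mean [ 517.1 -160.   143.7] enc [ 515.5 -159.2] 45.5
lid [302. 222.] 436 z 80.3 mean [556.  137.1  78.7] enc [555.2 137.5] 42.9
lid [462. 273.] 4962 z 52.7 mean [681.6 629.2  52.9] enc [661.7 638.4] 150.0
table z -1.1214057923261813
262 220 [628.2 -22.1 275.6] [598.5 -46.  262.1] [647.4   1.2 284.9] px 242 259 198 213
234 332 [542.4 -61.7 249.1] [ 446.5 -107.8  234.1] [644.9  -1.4 257.7] px 226 258 159 218
170 197 [514.8 -81.5 188.1] [ 436.4 -134.5  170.2] [636.4 -10.4 200. ] px 219 255 168 227
```

View pics/crop_scene.png

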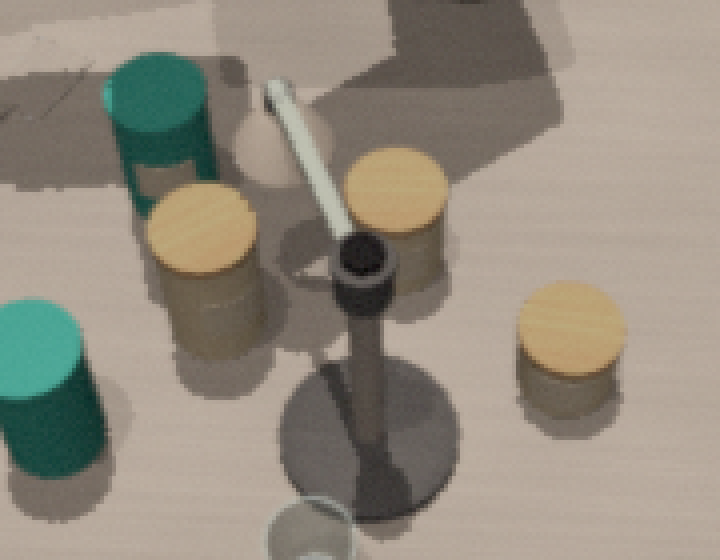

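Scene jars: (211,200) is 145 mm high, (259,190) is 105 mm and (302,222) is 80 mm. The crop confirms that the left cream jar with the wooden lid is the tallest, and the two turquoise ones are look-alikes. Next I refine the pivot and the bar line.

```bash
cat > lamp.py <<'E'
from m import *
def lamp(W,img,hint=(621.5,-21)):
    g=cv2.cvtColor(img,cv2.COLOR_BGR2GRAY); h=np.array(hint)
    D=np.linalg.norm(W[...,:2]-h,axis=-1)
    k=(D<28)&(W[...,2]>262); p=W[k]; print("above hub: zmax",np.percentile(p[:,2],[50,95,100]).round(1))
    zt=np.percentile(p[:,2],95); q=p[p[:,2]>zt-5]; c,r=cv2.minEnclosingCircle(q[:,:2].astype(np.float32)); print(" top disc",zt.round(1),len(q),np.round(c,1),round(r,1))
    c=np.array(c)
    k=(D>35)&(D<140)&(W[...,2]>246)&(W[...,2]<260)
    q=W[k][:,:2]; mu=q.mean(0); d=np.linalg.svd(q-mu)[2][0]; d*=np.sign((mu-h)@d)
    n=np.array([-d[1],d[0]]); print(" bar ang",np.degrees(np.arctan2(d[1],d[0]))%360,"offset of pivot from line",((h-mu)@n).round(1),"n",len(q), "width",np.ptp((q-mu)@n).round(1))
    k=(D>130)&(D<230)&(W[...,2]>168)&(W[...,2]<200); q=W[k]
    if len(q)>10:
        c,r=cv2.minEnclosingCircle(q[:,:2].astype(np.float32)); print(" shade enc",np.round(c,1),round(r,1),len(q),"dist",np.linalg.norm(np.array(c)-h).round(1))
E
python3 - <<'E'
from lamp import *
for n in("top","scene"):
    d=np.load(n+"0.npz"); print(n); lamp(d["W"],d["img"])
    W,img=d["W"],d["img"]; hsv=cv2.cvtColor(img,cv2.COLOR_BGR2HSV)
    m=cv2.inRange(hsv,(75,100,40),(95,255,255)); N,l,s,ce=cv2.connectedComponentsWithStats(m)
    for i in range(1,N):
        if s[i,4]>150: p=W[l==i]; print("turq",ce[i].round(),np.nanmean(p,0).round(),np.nanmax(p,0).round())
    # post & foot
    k=(np.linalg.norm(W[...,:2]-[621,-21],axis=-1)<95)&(W[...,2]>12)&(W[...,2]<30); p=W[k]; c,r=cv2.minEnclosingCircle(p[:,:2].astype(np.float32)); print("foot",np.round(c,1),r)
E
```

```text
top
above hub: zmax [276.8 287.4 291.8]
 top disc 287.4 53 [621.8 -20.2] 15.3
 bar ang 205.1648451747705 offset of pivot from line 1.1 n 133 width 14.2
 shade enc [459.1 -95.6] 39.8 119 dist 178.7
turq [333. 165.] [ 630. -276.  144.] [ 673. -235.  153.]
turq [315. 234.] [ 377. -213.  145.] [ 418. -172.  153.]
foot [622.5 -19.8] 74.46283721923828
scene
above hub: zmax [274.2 284.3 286.6]
 top disc 284.3 87 [623.2 -22.3] 15.7
 bar ang 205.03383345405473 offset of pivot from line -1.9 n 151 width 14.6
 shade enc [463.9 -96.4] 39.6 154 dist 174.7
turq [199. 169.] [ 391. -214.  127.] [ 424. -176.  151.]
turq [169. 236.] [ 648. -273.  112.] [ 676. -238.  150.]
foot [623.3 -22.9] 74.4869613647461
```

```bash
python3 -m pendant '[[[0,0.01,-0.01,-0.03,0],[0,0.035,-0.03,-0.07,0],[0,0.065,-0.06,-0.1,0],[0,0.1,-0.09,-0.11,0],[0,0.135,-0.12,-0.11,0],[0,0.17,-0.15,-0.11,0],[0,0.2,-0.18,-0.11,0],[0,0.22,-0.197,-0.11,0]]]'
python3 -m pendant '[[[0,0.025,-0.02,0,-0.02],[0,0.06,-0.05,0,-0.04],[0,0.095,-0.085,0,-0.06],[0,0.13,-0.12,0,-0.09],[0,0.165,-0.15,0,-0.09],[0,0.2,-0.18,0,-0.09],[0,0.235,-0.21,0,-0.09],[0,0.259,-0.232,0,-0.09]]]'
python3 -c "
from h import *
s=env.state();print(s['t'],s['eef_pos'],s['tcp_rot'],s['ft_force'],s['opening'])"
```

```text
t: 0.9
eef_pos: [353.3, -324.8, 324.7]
tcp_rot: [-3.141, -0.0, 0.349]
ft_force: [1.0, -0.7, -0.1]
opening: 0.38
t: 1.7
eef_pos: [517.9, -18.5, 324.4]
tcp_rot: [-3.141, 0.0, 0.439]
ft_force: [0.3, 0.4, 0.4]
opening: 0.005
1.7 [517.92475778 -18.52491505 324.36597039] [-3.14131570e+00  2.06152241e-04  4.39092351e-01] [0.31036237 0.35316696 0.40717916] 0.005178744230670525
```

```bash
python3 -m pendant '[[[0,0,0,0.015,0],[0,0,0,0.035,0],[0,0,0,0.055,0],[0,0,0,0.075,0],[0,0,0,0.09,0],[0,0,0,0.1,0],[0,0,0,0.102,0],[0,0,0,0.102,0]]]'
python3 - <<'E'
from h import *
s=env.state();c=grab("wrist"); T=c["tool_from_camera"]; z=c["range_z"].astype(float); v,u=np.mgrid[:384,:512]
P=np.stack([(u-c["cx"])/c["fx"]*z,(v-c["cy"])/c["fy"]*z,z,np.ones_like(z)],-1)@np.array(T).T
k=(z>0)&(P[...,2]<-10)&(P[...,2]>-40); p=P[k]
print(s["eef_pos"],len(p)); 
for lo in range(-100,101,20):
    q=p[(p[:,0]>lo)&(p[:,0]<lo+20)]
    if len(q): print(lo,len(q),"y",np.percentile(q[:,1],[2,50,98]).round(1),"z",np.median(q[:,2]).round(1))
cv2.imwrite("pics/w1.png",c["image"])
E
```

```text
t: 2.5
eef_pos: [517.2, -21.0, 222.7]
tcp_rot: [3.142, 0.0, 0.438]
ft_force: [-0.5, -0.4, -0.3]
opening: 0.006
[517.24783204 -21.04551297 222.74186215] 5909
-40 105 y [48.  49.6 50.7] z -29.5
-20 28 y [47.5 49.8 50.8] z -29.4
0 1344 y [-7.2 39.8 50.5] z -29.0
20 1398 y [36.8 42.1 50.6] z -29.2
40 1559 y [36.8 42.2 50.7] z -29.2
60 1110 y [28.4 40.3 50.7] z -29.0
80 339 y [22.2 23.5 27.7] z -20.5
100 26 y [23.3 23.7 24.5] z -17.6
```

View pics/w1.png

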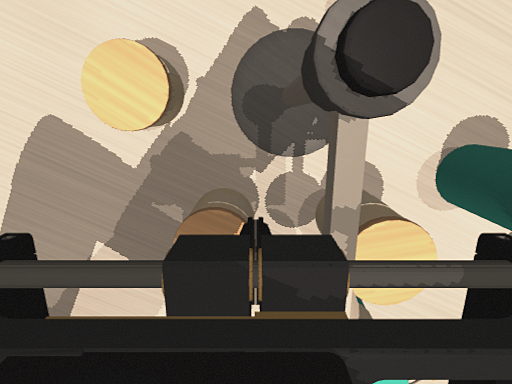

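The wrist view shows the bar coming down from the hub (375,45) at columns 325-365, with the shut fingertips at (258,230) left of it and clear. I need to know how low the wide black finger blocks (165-345, 235-310) reach.

```bash
python3 - <<'E'
from h import *
c=grab("wrist"); T=c["tool_from_camera"]; z=c["range_z"].astype(float); v,u=np.mgrid[:384,:512]
P=np.stack([(u-c["cx"])/c["fx"]*z,(v-c["cy"])/c["fy"]*z,z,np.ones_like(z)],-1)@np.array(T).T
for v0,u0 in((240,200),(260,200),(275,200),(300,200),(240,320),(245,340),(245,250),(235,250),(225,250),(222,262),(270,420),(250,20)): print(v0,u0,z[v0,u0].round(),P[v0,u0,:3].round(1))
k=(z>0)&(abs(P[...,1])<30)&(P[...,2]>-60)&(P[...,2]<5)&(abs(P[...,0])<30)
for lo in range(-60,5,10):
    q=P[k&(P[...,2]>lo)&(P[...,2]<lo+10)]
    if len(q): print(lo,len(q),q.min(0)[:2].round(1),q.max(0)[:2].round(1))
E
```

```text
240 200 90.0 [ 35.2 -17.8 -86. ]
260 200 77.0 [ 35.5 -15.4 -99.2]
275 200 77.0 [  31.8  -15.3 -100.4]
300 200 78.0 [  24.7  -15.6 -100.8]
240 320 89.0 [ 35.6  18.4 -86.8]
245 340 152.0 [  7.1  42.5 -28.9]
245 250 93.0 [ 32.4  -2.7 -83.5]
235 250 93.0 [ 35.6  -2.7 -83. ]
225 250 166.0 [ 11.9  -3.9 -13. ]
222 262 170.0 [12.3  2.9 -9.2]
270 420 85.0 [ 28.7  46.5 -92.3]
250 20 94.0 [ 30.5 -75.5 -83.1]
-60 117 [-10.3  -2.4] [11.3  0.7]
-50 66 [10. -3.] [12.4  1.3]
-40 92 [ 9.9 -3.1] [12.6  1.4]
-30 181 [10.  -9.2] [12.7  7.4]
-20 172 [10.  -8.2] [12.7  6.6]
-10 97 [ 9.9 -6.8] [12.7  4.1]
0 9 [10.5 -5.3] [12.   3.1]
```

```bash
python3 -m pendant '[[[0,0,0.006,0,0],[0,0,0.012,0,0],[0,0,0.017,0,0],[0,0,0.021,0,0],[0,0,0.024,0,0],[0,0,0.026,0,0],[0,0,0.028,0,0],[0,0,0.03,0,0]]]'
cat > w.py <<'E'
from h import *
s=env.state();c=grab("wrist"); T=c["tool_from_camera"]; z=c["range_z"].astype(float); v,u=np.mgrid[:384,:512]
P=np.stack([(u-c["cx"])/c["fx"]*z,(v-c["cy"])/c["fy"]*z,z,np.ones_like(z)],-1)@np.array(T).T
yaw=s["tcp_rot"][2]; x,y=P[...,0],P[...,1]
k=(z>0)&(P[...,2]<-24)&(P[...,2]>-36)&(y>3)&(y<60)&(x>15)&(x<65)
q=P[k][:,:2]; mu=q.mean(0); d=np.linalg.svd(q-mu)[2][0]; d*=-np.sign(d[0])
e=s["eef_pos"][:2]; A=np.array([[np.cos(yaw),np.sin(yaw)],[np.sin(yaw),-np.cos(yaw)]])
D=A@d; M=e+A@mu
print("t",s["t"],"eef",s["eef_pos"].round(1),"F",s["ft_force"].round(2),"yaw",round(np.degrees(yaw),2),"n",len(q))
print("bar ang",(np.degrees(np.arctan2(D[1],D[0]))%360).round(2),"line mid tool",mu.round(1),"width",np.ptp((q-mu)@[-d[1],d[0]]).round(1),"ang via pivot",[(np.degrees(np.arctan2(*(M-p)[::-1]))%360).round(2) for p in ([622.5,-21],)])
E
python3 w.py
```

```text
t: 3.4
eef_pos: [529.7, -48.1, 222.6]
tcp_rot: [-3.141, 0.0, 0.438]
ft_force: [-1.1, 1.5, 0.2]
opening: 0.001
t 3.4 eef [529.7 -48.1 222.6] F [-1.13  1.48  0.18] yaw 25.09 n 2988
bar ang 205.66 line mid tool [41.1 14.8] width 14.3 ang via pivot [np.float64(205.17)]
```

```bash
python3 -m pendant '[[[0,-0.001,0.005,0,-0.05],[0,-0.001,0.01,0,-0.105],[0,-0.001,0.015,0,-0.16],[0,-0.001,0.02,0,-0.21],[0,-0.001,0.025,0,-0.26],[0,0,0.03,0,-0.315],[0,0.001,0.035,0,-0.365],[0,0.002,0.039,0,-0.41]]]'
python3 w.py
```

```text
t: 4.25
eef_pos: [548.0, -82.8, 222.6]
tcp_rot: [-3.141, 0.001, 0.85]
ft_force: [-1.6, 0.5, 1.4]
opening: 0.003
t 4.25 eef [548.  -82.8 222.6] F [-1.56  0.48  1.37] yaw 48.7 n 2997
bar ang 229.29 line mid tool [41.1 15. ] width 14.2 ang via pivot [np.float64(228.48)]
```

```bash
python3 -m pendant '[[[0,0,0.001,0,-0.01],[0,0,0.002,0,-0.025],[0,0,0.003,0,-0.035],[0,0,0.004,0,-0.045],[0,0,0.004,0,-0.045],[0,0,0.004,0,-0.045],[0,0,0.004,0,-0.045],[0,0,0.004,0,-0.045]]]'
python3 w.py
python3 - <<'E'
from lamp import *
for n in("top","scene"):
    c=grab(n); W=cloud(c); print(n)
    try: lamp(W,c["image"],{"top":(622,-20.2),"scene":(623.2,-22.5)}[n])
    except Exception as e: print(e)
    lids(W[150:260,190:330],c["image"][150:260,190:330])
E
```

```text
t: 5.1
eef_pos: [551.3, -85.3, 222.6]
tcp_rot: [3.141, -0.0, 0.893]
ft_force: [-1.2, -0.2, 0.1]
opening: 0.006
t 5.1 eef [551.3 -85.3 222.6] F [-1.2  -0.22  0.12] yaw 51.15 n 2990
bar ang 231.94 line mid tool [41. 15.] width 14.2 ang via pivot [np.float64(230.97)]
top
above hub: zmax [281.3 518.  530.3]
 top disc 518.0 12 [602.6 -33.5] 8.6
zero-size array to reduction operation maximum which has no identity
lid [101.  25.] 483 z 538.7 mean [550.6 -83.  537.4] enc [551.8 -83.2] 40.5
lid [31. 36.] 435 z 82.9 mean [554.2 140.9  81.4] enc [552.9 140.6] 43.8
lid [62. 65.] 115 z 107.2 mean [443.9  20.  105.8] enc [445.3  18.9] 32.8
scene
above hub: zmax [282.2 518.3 526.1]
 top disc 518.3 31 [603.5 -39.9] 8.7
 bar ang 228.36338724770798 offset of pivot from line -2.7 n 137 width 33.6
 shade enc [ 514.9 -165.2] 39.1 101 dist 179.2
lid [69. 35.] 248 z 105.3 mean [433.5 -10.2 103.7] enc [439.3 -12.1] 41.5
lid [20. 52.] 144 z 145.5 mean [ 537.5 -156.6  143.9] enc [ 518.9 -159.9] 42.1
lid [112.  73.] 382 z 80.3 mean [558.3 138.   78.8] enc [553.7 138.4] 43.3lamp.py:9: RuntimeWarning: Mean of empty slice.
  q=W[k][:,:2]; mu=q.mean(0); d=np.linalg.svd(q-mu)[2][0]; d*=np.sign((mu-h)@d)
  ret = um.true_divide(
```

```bash
python3 -m pendant '[[[0,0,-0.01,0,0],[0,0,-0.025,0,0],[0,0,-0.04,0,0],[0,0,-0.045,-0.015,0],[0,0,-0.045,-0.045,0],[0,0,-0.045,-0.075,0],[0,0,-0.045,-0.1,0],[0,0,-0.045,-0.11,0]]]'
python3 -m pendant '[[[0,0.01,-0.02,0,0],[0,0.025,-0.05,0,0],[0,0.04,-0.08,0,0],[0,0.055,-0.11,0,0],[0,0.07,-0.145,0,0],[0,0.085,-0.175,0,0],[0,0.09,-0.19,0,0],[0,0.09,-0.19,0,0]]]'
python3 - <<'E'
from lamp import *
o=[]
for n in("top","scene"):
    c=grab(n); W=cloud(c); print(n)
    lamp(W,c["image"],{"top":(622,-20.2),"scene":(623.2,-22.5)}[n])
    lids(W[150:260,190:330],c["image"][150:260,190:330])
    o.append(cv2.resize(c["image"][100:270,150:350],(400,340)))
cv2.imwrite("pics/c2.png",np.hstack(o))
E
```

```text
t: 6.05
eef_pos: [515.8, -56.4, 334.9]
tcp_rot: [3.138, -0.002, 0.893]
ft_force: [0.1, 0.3, 0.2]
opening: 0.004
t: 6.85
eef_pos: [422.9, 133.6, 332.1]
tcp_rot: [-3.141, 0.0, 0.896]
ft_force: [1.1, -0.4, 0.7]
opening: 0.008
top
above hub: zmax [277.2 286.8 288. ]
 top disc 286.8 59 [622.  -20.1] 15.5
 bar ang 232.18860158854233 offset of pivot from line 0.3 n 132 width 14.7
 shade enc [ 511.7 -161.5] 39.7 119 dist 179.3
lid [30. 35.] 369 z 82.6 mean [559.  141.7  81.1] enc [552.6 140.6] 43.8
lid [69. 66.] 451 z 107.4 mean [439.9  -7.8 105.9] enc [440.6  -7.3] 43.4
lid [14. 73.] 360 z 648.4 mean [421.2 129.9 647. ] enc [419.3 129.9] 34.9
scene
above hub: zmax [274.5 283.9 285.6]
 top disc 283.9 90 [622.9 -22.9] 15.5
 bar ang 232.016571702698 offset of pivot from line 0.0 n 173 width 16.3
 shade enc [ 516.3 -164.8] 39.3 176 dist 178.0
lid [68. 38.] 391 z 105.2 mean [444.2 -11.1 103.7] enc [441.9 -11.1] 43.3
lid [21. 52.] 121 z 145.0 mean [ 536.5 -154.3  143.3] enc [ 517.7 -160.3] 42.1
lid [112.  72.] 483 z 80.0 mean [554.  137.4  78.5] enc [553.6 138.1] 43.9
```

View pics/c2.png

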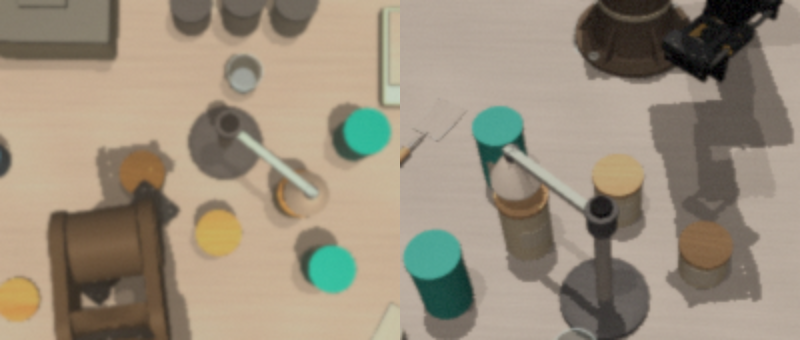

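The picture shows the shade ringed by the tall jar's lid (top crop at (300,195); scene crop at (520,195)). The bar is at 232.0-232.2° against 232.0° for the jar, so it is centred. Now I go over the switch.

```bash
python3 -m pendant '[[[0,0,0.02,0,0],[0,0.001,0.06,0,0],[0,0.002,0.1,0,0],[0,0.003,0.14,0,0],[0,0.004,0.18,0,0],[0,0.004,0.22,0,0],[0,0.004,0.245,0,0],[0,0.004,0.252,0,0]]]'
python3 -m pendant '[[[0,0,0,0.01,0],[0,0,0,0.02,0],[0,0,0,0.027,0],[0,0,0,0.032,0],[0,0,0,0.032,0],[0,0,0,0.032,0],[0,0,0,0.032,0],[0,0,0,0.032,0]]]'
python3 - <<'E'
from h import *
s=env.state();c=grab("wrist"); T=c["tool_from_camera"]; z=c["range_z"].astype(float); v,u=np.mgrid[:384,:512]
P=np.stack([(u-c["cx"])/c["fx"]*z,(v-c["cy"])/c["fy"]*z,z,np.ones_like(z)],-1)@np.array(T).T
print(s["eef_pos"],s["ft_force"])
for lo in range(0,45,3):
    q=P[(z>0)&(P[...,2]>lo)&(P[...,2]<lo+3)&(abs(P[...,0])<45)&(abs(P[...,1])<45)]
    if len(q)>20: print(lo,len(q),q.min(0)[:2].round(1),q.max(0)[:2].round(1))
cv2.imwrite("pics/w3.png",c["image"])
E
```

```text
t: 7.75
eef_pos: [624.8, -25.8, 331.0]
tcp_rot: [-3.14, 0.001, 0.89]
ft_force: [-0.0, -0.6, -0.7]
opening: 0.006
t: 8.55
eef_pos: [623.5, -22.7, 301.0]
tcp_rot: [3.141, -0.0, 0.893]
ft_force: [-0.5, -0.4, 0.6]
opening: 0.007
[623.47013048 -22.72651593 300.97666648] [-0.53061104 -0.35110426  0.62767955]
15 379 [ -6.  -17.1] [15.2 11.9]
18 459 [ -6.3 -17.9] [16.  12.8]
21 55 [ -6.7 -17.3] [16.  12.9]
24 156 [ -9.8 -24.2] [23.2 20.2]
27 1184 [-10.7 -25.8] [23.9 21.1]
30 63 [  2.9 -23.4] [24.1 21.2]
33 57 [  9.5 -24.6] [24.  17.8]
36 27 [  8.7 -24.2] [23.6 19.4]
```

View pics/w3.png

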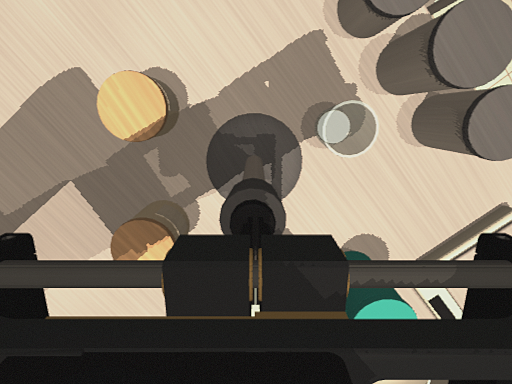

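The cap, with the fingers above it at (255,215), is centred 2.5 mm to tool -y with its top about 17.5 mm below the TCP. Correct that and press gently.

```bash
python3 -m pendant '[[[0,0,-0.002,0.006,0],[0,0,-0.002,0.012,0],[0,0,-0.002,0.016,0],[0,0,-0.002,0.018,0],[0,0,-0.002,0.02,0],[0,0,-0.002,0.021,0],[0,0,-0.002,0.022,0],[0,0,-0.002,0.022,0]]]'
python3 -m pendant '[[[0,0,0,0.0005,0],[0,0,0,0.001,0],[0,0,0,0.0015,0],[0,0,0,0.002,0],[0,0,0,0.0025,0],[0,0,0,0.003,0],[0,0,0,0.003,0],[0,0,0,0.003,0]]]'
```

```text
t: 9.4
eef_pos: [621.8, -21.5, 278.8]
tcp_rot: [3.142, 0.0, 0.893]
ft_force: [-2.4, 1.2, 3.4]
opening: 0.008
t: 10.2
eef_pos: [621.9, -21.5, 278.0]
tcp_rot: [3.139, -0.001, 0.893]
ft_force: [-7.9, 1.2, 18.6]
opening: 0.003
```

It is bottomed: 18.6 N with the travel stopped at 278 mm. Release straight up, move clear and check.

```bash
python3 -m pendant '[[[0,0,0,-0.004,0],[0,0,0,-0.01,0],[0,0,0,-0.02,0],[0,0,0,-0.03,0],[0,0,0,-0.04,0],[0,0,0,-0.05,0],[0,0,0,-0.055,0],[0,0,0,-0.055,0]]]'
python3 -m pendant '[[[0,0,-0.02,0,0],[0,0,-0.06,0,0],[0,0,-0.1,0,0],[0,0,-0.14,0,0],[0,0,-0.18,0,0],[0,0,-0.22,0,0],[0,0,-0.245,0,0],[0,0,-0.25,0,0]]]'
python3 - <<'E'
from lamp import *
o=[]
for n in("top","scene"):
    c=grab(n); W=cloud(c); print(n)
    lamp(W,c["image"],{"top":(622,-20.2),"scene":(623.2,-22.5)}[n])
    lids(W[150:260,190:330],c["image"][150:260,190:330])
    o.append(cv2.resize(c["image"],(400,300)))
cv2.imwrite("pics/c4.png",np.hstack(o)); print(env.state()["t"])
E
```

```text
t: 11.0
eef_pos: [622.0, -21.5, 331.5]
tcp_rot: [3.14, -0.001, 0.893]
ft_force: [-0.4, 0.4, -0.2]
opening: 0.005
t: 11.8
eef_pos: [425.3, 136.5, 330.8]
tcp_rot: [-3.142, -0.0, 0.895]
ft_force: [1.1, 0.4, 0.2]
opening: 0.006
top
above hub: zmax [278.  286.5 288.2]
 top disc 286.5 61 [621.7 -20.2] 15.4
 bar ang 232.1000352465281 offset of pivot from line 0.3 n 134 width 15.1
 shade enc [ 511.6 -161.9] 39.8 124 dist 179.6
lid [30. 34.] 352 z 82.8 mean [558.7 142.3  81.3] enc [552.3 140.6] 43.8
lid [69. 66.] 453 z 107.4 mean [439.8  -7.7 106. ] enc [440.8  -7.7] 43.6
lid [13. 72.] 346 z 647.2 mean [423.7 131.5 645.8] enc [420.4 132.4] 34.5
scene
above hub: zmax [274.4 283.9 285.9]
 top disc 283.9 85 [622.9 -22.5] 15.8
 bar ang 231.9204478985757 offset of pivot from line -0.2 n 175 width 17.0
 shade enc [ 515.4 -165. ] 39.2 178 dist 178.6
lid [69. 38.] 379 z 105.2 mean [443.9 -10.6 103.5] enc [443.8 -10.1] 43.5
lid [21. 52.] 124 z 145.2 mean [ 536.9 -155.7  143.7] enc [ 518.3 -160.1] 42.1
lid [112.  72.] 481 z 80.1 mean [554.1 138.4  78.4] enc [553.4 139.1] 44.9
11.9
```

View pics/c4.png

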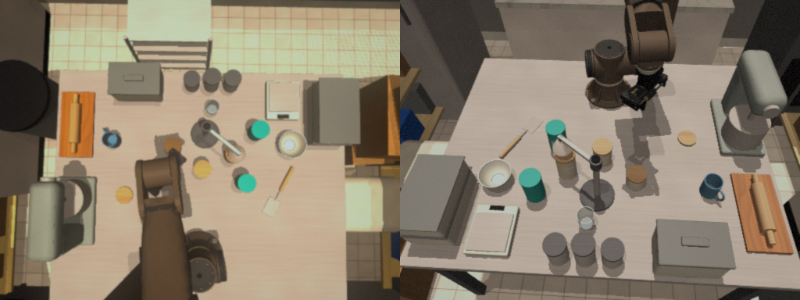

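The switch is back up and the bar is still at 232.0°. The arm is clear, and both views show everything in place.

```bash
python3 -c "
from cell import env
print(env.job_done(), env.state()['t'])"
```

```text
the job is handed in; nothing more can be done
the job is handed in; nothing more can be done
```

I pushed the lamp bar round by its right side with one shut fingertip, from about 205° to 232° in world axes. I then backed off and checked it, pressed the switch fully down once and released it. The job was handed in at about 12 s.

- **Centring:** after the press, the top camera put the bar at 232.1° and the scene camera at 231.9°. The tall jar's bearing from the post is 232.0°. The shade centre measured about 5 mm from the jar's centre, almost all of it outward from the post. Swinging the bar cannot remove that: the shade is fixed at 180 mm out and the jar measures about 174 mm out.
- **Switch:** it stopped at the end of its travel with 18.6 N on it, where 4 N is enough. Its cap was back at its starting height afterwards. There was also about 8 N of sideways force during the press, which I did not explain; the bar did not move.
- **Everything else:** the low and middle jars measured within about 3 mm of their first positions. The tall jar was partly hidden by the shade at the end, so its last reading is rough. I checked the other items only by eye in the last pictures, and they looked unmoved. The robot was clear of everything at hand-in.
- **Disagreements:** the two fixed cameras differ by 2–4 mm in position. The wrist camera's last two estimates of the bar angle before I backed off were 231.9° and 231.0°. I used the fixed cameras, which agreed with each other on angle.

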